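# Show the lamp adaptor's outlet to the inspection camera

## Task

Pull the red lock slide on the assembly nest all the way back to its stop and leave it open, then lift the demijohn lamp adaptor out of the nest and hold it up in the air in front of the inspection camera: the mouth of its brass side outlet at the camera's focus point, the outlet looking straight into the lens (so tilted up along the line of sight), the black lampholder end uppermost and not leaning to either side. Finish while still holding it there, still and steady in the gripper, without touching the camera and without disturbing the things lying around.

Things in the scene. Friction and masses are not known exactly. Their poses are not given: they have to be found in the camera images.
- nest: Assembly nest, fixed: aluminium base plate 12 mm thick (x -140 to +50, y +-50 mm), on it a grey round socket (outer diameter 68, bore 51, 12 mm tall) holding the adaptor, and a blue guide block (x -134 to -42, y +-33 mm, top 39 mm above the table) for the lock slide. Origin: on the table below the socket's axis; z up; the slide lies on the -x side, roughly towards the robot.
- lock (a joint): Lock slide in m: 0 locked, 0.05 open at its stop, having moved towards the nest's -x. Starts between 0 and 0.012, its steel fork (prongs 4 mm thick, underside 40 mm above the table) reaching 2 mm over the adaptor's flange so that it cannot be lifted; clear from 0.04 on. About 2 N of friction keeps it where it is left.
- lock_grip (a point): Middle of the top of the slide's red grip, 80 mm above the table, at x = -60 mm minus the joint value, y = 0 in the nest's frame; axes as the nest's. The grip is an upright block, 14 mm along x, 18 mm along y, 36 mm tall above the fork plate: pinch it from above across its 18 mm, or push it.
- adaptor: Lamp adaptor, loose, about 0.25 kg, upright in the socket, underside 12 mm above the table. Upwards: wood bung 44-48 mm wide, flange 56 mm wide at 14-26 mm, brass block 24 x 24 mm at 26-66 mm (grip its two y faces at 50 mm), black lampholder 22 mm wide to 90 mm. Origin: underside centre; z up; x along the brass side outlet, within 0.3 rad of the nest's x at first. 30 mm of lift clears the socket.
- outlet (a point): Centre of the mouth of the adaptor's brass side outlet, a round tube 12 mm in diameter: 34 mm out along x from the adaptor's axis, 50 mm above its underside. Axes as the adaptor's: x out of the outlet.
- cam_stand: Inspection camera's stand, fixed: dark base plate 100 x 80 x 14 mm and column 16 mm thick, 354 mm high, centred 215 mm along its +x. On it a grey camera (50 mm box, black lens barrel 36 mm wide, white light ring 48 mm) looking towards the stand's -x, roughly to the robot, 25 degrees below level; its height varies by 50 mm. Origin: on the table right below the focus point; z up.
- lens (a point): Centre of the front glass of the camera's lens, 129 mm from the focus point on the line of sight. Axes as the focus point's.
- focus (a point): Focus point, in empty air on the lens axis 129 mm in front of the glass (117 mm along the stand's -x and 54.5 mm below it), 190 to 240 mm above the table. x points up the line of sight into the lens (25 degrees above level), y is level, z is up but leans 25 degrees back from the lens. Right when the outlet's mouth is here and the adaptor's axes point as these.
- spray_can: Bystander: upright spray can with green label, 52 mm in diameter, 140 mm tall. Origin: centre of its underside.
- organiser: Bystander: blue small-parts organiser, 150 x 100 x 52 mm. Origin: centre of its underside.
- cup: Bystander: white plastic cup, 60 mm across the rim, 55 mm tall. Origin: centre of its underside.
- screwdriver: Bystander: lying screwdriver with yellow handle, 160 mm long, 26 mm thick. Origin: under its middle.
Not all that is in view belongs to the job. Of the things that look like the adaptor, the larger one is meant. Leave any brown look-alike of the nest alone.

How it is judged:
By the outcome, as a careful person would: the job done as asked, in the order asked, and still so for the second after the job is handed in, while the arm keeps its last pose, push and grip.
It also fails if it takes over 51 s, if anything falls off the work surface, if the arm or the gripper's body presses on something with over 40 N, if the wrist force passes 120 N, or if a joint passes its speed limit or range.

## Robot

A 7-joint arm with a two-finger parallel gripper is mounted at the origin on the work surface. World frame = base frame: x ahead of the robot, y to its left, z up, the work surface at z = 0. Lengths are in m, angles in rad, forces in N, time in s.
With the tool pointing down it reaches from about 0.35 to 0.9 m from the base axis. Payload 19.9 kg.
Tool frame: the origin (TCP) lies at the very end of the fingers, on their centre line; the grasp point (between the pads) lies 19 mm behind it; z points along the fingers, y is the line along which they close (so a half turn about z gives the same grasp; the last joint's range is limited). The gripper opens to 94 mm and grips with 3 to 60 N. Pads are 16 mm wide; open, the fingers measure 119 mm over their backs; the gripper's body (75 mm by 177 mm) begins 78 mm behind the grasp point.
Start: joints at [-1.236, 0.417, -0.01, 1.614, 0.005, 1.111, -0.053], TCP at [0.23, 0.581, 0.205] pointing down, gripper open.
Joint ranges: [-2.81, 2.81], [-0.39, 2.02], [-1.27, 1.25], [0.06, 2.57], [-1.19, 4.33], [0.19, 2], [-2.82, 2.82]. Speed limits (rad/s): [1.89, 1.89, 2.39, 2.39, 3.01, 3.01, 3.01].

## Interface

Orientations are given as a 3x3 rotation matrix whose columns are the frame's x, y, z axes.
In Python, from plant import bot, optics, job_done gives the robot as it stands.
- The arm moves only by the tool carry_out, never from a script. Its argument "series" is a list of rows, each a list of 7 numbers: the shift along the tool's x, y, z normalised to -1 to 1, where 1 is 0.2 m, then the turn, a rotation vector about the tool's x, y, z normalised to -1 to 1, where 1 is pi/4 rad, then the closure, from 0 (fully open) to 1 (shut). A call has 1 to 8 rows; each row is the pose to reach, as a shift and turn from the pose commanded when the call began, along the tool's axes at that moment; what a row does not reach only later rows make up. A row lasts 1/10 s, in which the tool goes at most 50 mm and 8.59 degrees, less where a joint would pass 70% of its speed; a pose out of reach is approached as far as the arm can. A call with a number of a shift or a turn outside -1 to 1 is refused whole. A call with a gripper value outside its range is refused whole. The fingers move at their own pace and stop on an object; the grip force is fixed at half the most. Time passes only in rows, so rows that repeat a pose let the fingers close. It gives the time, the measured TCP pose, the force, the opening and the grip force at its end, in the units of the state.
- bot.get_obs(): the state, without advancing time (a new reading comes with each control period).
- optics.get_image(name): name is "scene" or "side" or "wrist"; returns a dict with "frame" (420x560x3 uint8, blue, green, red), "K" (3x3 intrinsics, pixels), "extrinsics" (4x4, takes a point from world to camera coordinates); the wrist camera has in their place "hand_eye" (4x4, takes a point from camera to tool coordinates, whose origin is the TCP and whose axes are the flange's). Camera axes: x right, y down, z forward; pixel columns grow to the right and rows downward; lengths in m; the calibration is good to about 2 mm. The wrist camera is an equidistant fisheye: a pixel r from the principal point sees the ray r / f radians off the axis. A picture is of the moment at which its call begins: read the wrist's pose just before it. There is no depth.
- job_done(): hands the job in; it is judged then, once.
The state is a dict: "time_s": time; "joint_positions": joint angles; "qvel": joint speeds; "joint_efforts": joint torques, N m; "tcp_pos": TCP position; "orientation": TCP orientation; "contact_force": force on the tool from outside, world axes, zero at the start; "torque": the same for the moment, N m; "gripper_width": finger opening in m; "grasp_force": force on a finger pad.
Only numpy, scipy, OpenCV 4.12 (cv2) and the standard library are available. Lean on these libraries where they do the work, as an engineer would, in place of code of your own. Each camera call takes 0.05 s, during which the arm holds its last target. There are 200 camera calls.

## Working session

There is one attempt and no reset: what is moved stays moved. The work goes in short steps, Python scripts to look and compute and a tool call to move; the robot and the scene stay as the last step left them, time stands still between calls to the robot, and variables do not carry over. Pictures are saved under pics/ and viewed, at most 10 in all, crops included, and the job is handed in when it is done.

Besides the shell and the picture viewer there is one more tool, called after "Call:" by a JSON object that holds its "op" and its "data", one argument or row to a line. carry_out: Moves the arm, as the interface text tells. Scaled input: -1 to 1 covers 0.2 m each way for a shift and pi/4 rad each way for a turn. Its arguments: {"type":"object","properties":{"series":{"type":"array"}},"required":["series"]}

```bash
mkdir -p pics; ls; cat > h.py <<'E'
import numpy as np, cv2
from plant import bot, optics, job_done
def shot(n,f):
    im=optics.get_image(n); cv2.imwrite(f'pics/{f}.png',im['frame']); np.savez(f'pics/{f}.npz',**{k:np.array(v) for k,v in im.items()}); return im
E
python3 - <<'E'
from h import *
o=bot.get_obs(); print({k:np.round(v,3).tolist() for k,v in o.items()})
a=shot('scene','s0');b=shot('side','d0');c=shot('wrist','w0')
for x in (a,b,c): print({k:np.round(v,3).tolist() for k,v in x.items() if k!='frame'})
E
```

```text
pics
{'time_s': 0.0, 'joint_positions': [-1.236, 0.418, -0.01, 1.614, 0.005, 1.111, -0.053], 'qvel': [-0.001, 0.001, 0.001, -0.0, -0.002, -0.001, 0.0], 'joint_efforts': [0.001, -85.124, 0.639, -42.6, -0.049, 0.018, 0.0], 'tcp_pos': [0.23, 0.581, 0.205], 'orientation': [[-0.93, 0.368, -0.0], [0.368, 0.93, -0.001], [-0.0, -0.001, -1.0]], 'contact_force': [-0.048, -0.619, -1.112], 'torque': [-0.015, -0.043, 0.061], 'grasp_force': 0.0, 'gripper_width': 0.094}
{'K': [[517.886, 0.0, 277.604], [0.0, 517.886, 223.991], [0.0, 0.0, 1.0]], 'extrinsics': [[-0.725, 0.688, -0.003, 0.458], [0.427, 0.447, -0.786, -0.135], [-0.54, -0.572, -0.618, 1.934], [0.0, 0.0, 0.0, 1.0]]}
{'K': [[393.932, 0.0, 279.764], [0.0, 393.932, 217.946], [0.0, 0.0, 1.0]], 'extrinsics': [[0.889, -0.458, -0.001, -0.55], [-0.288, -0.557, -0.779, 0.298], [0.357, 0.693, -0.627, 1.066], [0.0, 0.0, 0.0, 1.0]]}
{'K': [[325.192, 0.0, 280.16], [0.0, 325.192, 209.732], [0.0, 0.0, 1.0]], 'hand_eye': [[-0.0, -0.969, -0.248, 0.071], [1.0, 0.0, -0.0, -0.0], [0.0, -0.248, 0.969, -0.179], [0.0, 0.0, 0.0, 1.0]]}
```

View pics/s0.png

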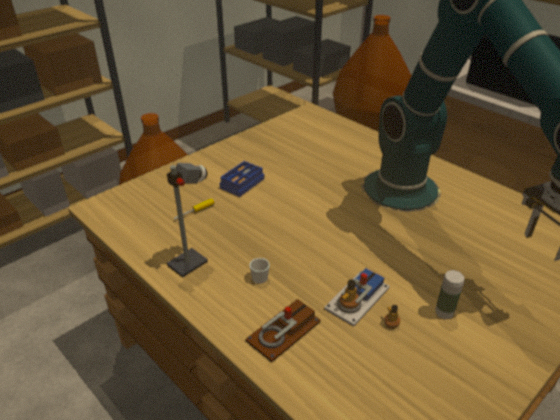

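View pics/d0.png

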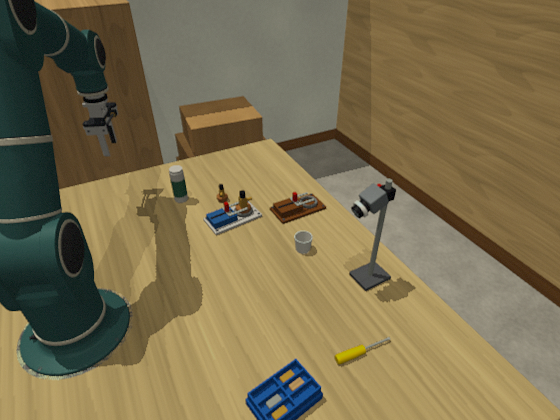

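Scene view: the nest (white plate, blue block) is at (358,293) with a large adaptor at (350,295). The small look-alike is at (392,317) and the brown look-alike nest at (284,328). The camera head is at (188,173) with its base at (187,262). In the side view the nest is at (233,215) and the camera at (372,200). The adaptor meant is the one in the blue/white nest, because it is the larger and sits in the socket. I'll confirm that with an enlarged crop.

```bash
cat >> h.py <<'E'
def ray(im,uv):
    p=np.array([*uv,1.])@np.linalg.inv(im['K']).T; E=im['extrinsics']; R=E[:3,:3]
    return -R.T@E[:3,3], R.T@p/np.linalg.norm(p)
def meet(rays):
    A=0;b=0
    for c,d in rays:
        P=np.eye(3)-np.outer(d,d);A=A+P;b=b+P@c
    x=np.linalg.solve(A,b); return x,[np.linalg.norm((np.eye(3)-np.outer(d,d))@(x-c)) for c,d in rays]
def plane(r,z): c,d=r; return c+d*(z-c[2])/d[2]
def load(f): return dict(np.load(f'pics/{f}.npz'))
E
python3 - <<'E'
from h import *
s=load('s0');d=load('d0')
def tile(im,x,y,w=100,h=75): return cv2.resize(im['frame'][y:y+h,x:x+w],(400,300),interpolation=cv2.INTER_CUBIC)
cv2.imwrite('pics/c0.png',np.vstack([np.hstack([tile(s,315,255),tile(d,190,165)]),np.hstack([tile(s,140,140),tile(d,330,165)])]))
for n,a,b in [('grip',(364,279),(227,208)),('camlens',(205,172),(358,210)),('adtop',(352,284),(242,194)),('standbase',(187,262),(370,276)),('cup',(260,270),(303,242))]:
    print(n,meet([ray(s,a),ray(d,b)]))
E
```

```text
grip (array([0.53195488, 0.24654631, 0.05695762]), [np.float64(0.003690460494194536), np.float64(0.003690460494194533)])
camlens (array([ 0.7251034 , -0.21117522,  0.29201133]), [np.float64(0.005958972717048509), np.float64(0.0059589727170486426)])
adtop (array([0.59724666, 0.2558008 , 0.08948395]), [np.float64(0.0018618106073582021), np.float64(0.0018618106073583604)])
standbase (array([ 0.81990387, -0.21213948,  0.00299051]), [np.float64(0.0005311732569047621), np.float64(0.0005311732569047864)])
cup (array([ 0.69874239, -0.00741063,  0.02916633]), [np.float64(0.0012699375563304024), np.float64(0.001269937556330194)])
```

View pics/c0.png

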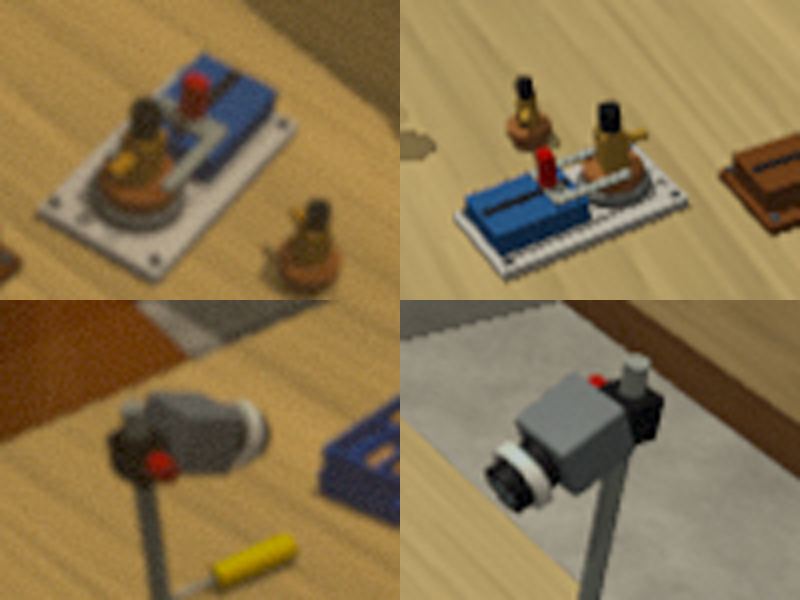

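The crop confirms it. The large adaptor sits in the blue/white nest under the steel fork; the small one beside it and the brown nest stay untouched.

```bash
python3 - <<'E'
from h import *
s=load('s0');d=load('d0')
S=np.array([(40,213),(155,278),(297,125)])/4+[315,255]
D=np.array([(57,215),(107,278),(288,203)])/4+[190,165]
print('scene: far-right?',[plane(ray(s,p),.01).round(3) for p in S])
print('side',[plane(ray(d,p),.01).round(3) for p in D])
# lens: dark barrel front centre
print(meet([ray(s,np.array((262,431-300))/4+[140,140]),ray(d,np.array((507-400,487-300))/4+[330,165])]))
# stand base corners
for im,lo,hi,n in((s,(150,235),(215,285),'s'),(d,(340,255),(400,295),'d')):
    g=im['frame'][lo[1]:hi[1],lo[0]:hi[0]]; m=(g.max(2)<75).astype(np.uint8)
    c=max(cv2.findContours(m,0,1)[0],key=cv2.contourArea); print(n,cv2.contourArea(c),[plane(ray(im,p+np.array(lo)),.012)[:2].round(3).tolist() for p in cv2.approxPolyDP(c,3,True)[:,0]])
# small adaptor
print('small',plane(ray(s,(392,322)),.01),plane(ray(d,(222,200)),.01))
R=bot.get_obs()['orientation'];print(R.round(3).tolist())
E
```

```text
scene: far-right? [array([0.657, 0.219, 0.01 ]), array([0.644, 0.313, 0.01 ]), array([0.457, 0.291, 0.01 ])]
side [array([0.457, 0.28 , 0.01 ]), array([0.467, 0.178, 0.01 ]), array([0.649, 0.201, 0.01 ])]
(array([ 0.72229971, -0.21186846,  0.28788051]), [np.float64(0.0052077648854240615), np.float64(0.005207764885423949)])
s 559.5 [[0.754, -0.317], [0.807, -0.244], [0.872, -0.242], [0.872, -0.162], [0.779, -0.166], [0.791, -0.255]]
d 172.5 [[0.885, -0.152], [0.817, -0.215], [0.836, -0.248], [0.772, -0.25], [0.77, -0.177], [0.767, -0.256], [0.865, -0.25], [0.83, -0.208]]
small [0.56231263 0.37871748 0.01      ] [0.55460716 0.35825791 0.01      ]
[[-0.93, 0.368, -0.0], [0.368, 0.93, -0.001], [-0.0, -0.001, -1.0]]
```

Call:
{"op": "carry_out", "data": {
  "series": [
    [-0.25,-0.11,0,0,0,0,0.3],
    [-0.5,-0.22,0,0,0,0,0.3],
    [-0.75,-0.33,0,0,0,0,0.3],
    [-1,-0.45,0,0,0,0,0.3],
    [-1,-0.45,0,0,0,0,0.3]
  ]
}}

```text
time_s: 0.65
tcp_pos: [0.3863, 0.4197, 0.2055]
orientation: [[-0.928, 0.373, 0.001], [0.373, 0.928, -0.001], [-0.001, -0.001, -1.0]]
contact_force: [0.3, 1.1, -0.0]
gripper_width: 0.0661
grasp_force: 0.0
```

Call:
{"op": "carry_out", "data": {
  "series": [
    [-0.25,-0.11,0,0,0,-0.15,0.3],
    [-0.5,-0.22,0,0,0,-0.3,0.3],
    [-0.75,-0.33,0,0,0,-0.45,0.3],
    [-1,-0.45,0,0,0,-0.6,0.3],
    [-1,-0.45,0,0,0,-0.63,0.3],
    [-1,-0.45,0,0,0,-0.63,0.3],
    [-1,-0.45,0,0,0,-0.63,0.3]
  ]
}}

```text
time_s: 1.35
tcp_pos: [0.5354, 0.2667, 0.2052]
orientation: [[-0.993, -0.117, -0.001], [-0.117, 0.993, -0.0], [0.001, -0.0, -1.0]]
contact_force: [-0.2, 1.0, -0.4]
gripper_width: 0.0657
grasp_force: 0.0
```

```bash
cat >> h.py <<'E'
def wshot(f):
    o=bot.get_obs(); im=shot('wrist',f); np.savez(f'pics/{f}.npz',K=im['K'],frame=im['frame'],hand_eye=im['hand_eye'],R=o['orientation'],t=o['tcp_pos']); return load(f)
def wray(im,uv):
    K=im['K'];q=(np.array(uv,float)-K[:2,2])/K[0,0]; th=np.linalg.norm(q)
    v=np.array([*(q/max(th,1e-9)*np.sin(th)),np.cos(th)]); H=im['hand_eye']
    return im['R']@H[:3,3]+im['t'], im['R']@H[:3,:3]@v
def wproj(im,X):
    H=im['hand_eye']; p=H[:3,:3].T@(im['R'].T@(np.array(X)-im['t'])-H[:3,3]); th=np.arctan2(np.hypot(p[0],p[1]),p[2])
    return im['K'][:2,2]+im['K'][0,0]*th*p[:2]/np.hypot(p[0],p[1])
def mask(fr,lo,hi): return cv2.inRange(cv2.cvtColor(fr,cv2.COLOR_BGR2HSV),np.array(lo),np.array(hi))
E
python3 - <<'E'
from h import *
o=bot.get_obs();print(o['tcp_pos'].round(4),o['orientation'].round(3).tolist(),o['time_s'],o['gripper_width'])
w=wshot('w1')
for n,X in dict(top=(.6,.257,.102),grip=(.538,.249,.08)).items(): print(n,wproj(w,X))
E
```

```text
[0.5354 0.2667 0.2052] [[-0.993, -0.117, -0.001], [-0.117, 0.993, -0.0], [0.001, -0.0, -1.0]] 1.35 0.06572795174618529
top [262.76990089 272.96000261]
grip [262.15412917 204.03775924]
```

View pics/w1.png

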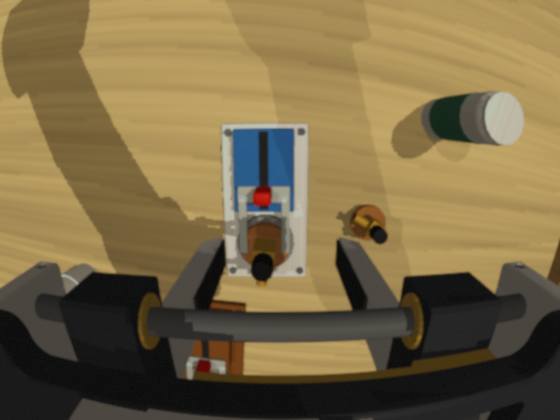

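The wrist view shows the nest plate spanning (221–308, 124–276), the red grip at (262,196), the adaptor's black top at (262,267) and the outlet below it at (262,284). I'll take two more wrist views for height and yaw.

Call:
{"op": "carry_out", "data": {
  "series": [
    [-0.2,-0.2,0,0,0,0,0.3],
    [-0.4,-0.3,0,0,0,0,0.3],
    [-0.4,-0.3,0,0,0,0,0.3],
    [-0.4,-0.3,0,0,0,0,0.3]
  ]
}}

```text
time_s: 1.8
tcp_pos: [0.6219, 0.2172, 0.2048]
orientation: [[-0.993, -0.118, -0.001], [-0.118, 0.993, -0.0], [0.001, -0.0, -1.0]]
contact_force: [-0.9, -0.2, 0.1]
gripper_width: 0.0653
grasp_force: 0.0
```

```bash
python3 -c "
from h import *
wshot('w2')"
```

Call:
{"op": "carry_out", "data": {
  "series": [
    [0,0.2,0,0,0,0,0.3],
    [0,0.4,0,0,0,0,0.3],
    [0,0.5,0,0,0,0,0.3],
    [0,0.5,0,0,0,0,0.3],
    [0,0.5,0,0,0,0,0.3]
  ]
}}

```text
time_s: 2.35
tcp_pos: [0.6095, 0.3163, 0.2055]
orientation: [[-0.993, -0.119, -0.0], [-0.119, 0.993, -0.0], [0.0, -0.0, -1.0]]
contact_force: [0.1, -0.0, -0.6]
gripper_width: 0.066
grasp_force: 0.0
```

```bash
python3 - <<'E'
from h import *
wshot('w3')
W={k:load(k) for k in('w1','w2','w3')}
def big(m): return max(cv2.findContours(m,cv2.RETR_EXTERNAL,cv2.CHAIN_APPROX_NONE)[0],key=cv2.contourArea)
G=[];T=[]
for k,w in W.items():
    f=w['frame'];p=wproj(w,(.6,.257,.05)).astype(int); x0,y0=max(p[0]-75,0),max(p[1]-130,0)
    g=f[y0:p[1]+60,x0:p[0]+75]; off=np.array([x0,y0])
    hsv=cv2.cvtColor(g,cv2.COLOR_BGR2HSV)
    red=(cv2.inRange(hsv,(0,180,110),(6,255,255))|cv2.inRange(hsv,(174,180,110),(180,255,255)))
    c=big(red);b=cv2.boundingRect(c);m=cv2.moments(c);u=np.array([m['m10'],m['m01']])/m['m00']+off
    blk=big(cv2.inRange(hsv[70:],(0,0,0),(180,255,45)));print(k,'red',u.round(1),b,m['m00'],'blk',cv2.boundingRect(blk),cv2.contourArea(blk))
    G.append(wray(w,u))
    white=cv2.inRange(hsv,(0,0,110),(180,70,255))|cv2.inRange(hsv,(105,120,40),(125,255,255))
    c=big(cv2.morphologyEx(white,cv2.MORPH_CLOSE,np.ones((5,5))))[:,0]+off
    P=np.array([plane(wray(w,q),.012)[:2] for q in c],np.float32); r=cv2.minAreaRect(P*1000); print('  plate',np.round(r[0],1),np.round(r[1],1),round(r[2],2))
print(meet(G))
cv2.imwrite('pics/c1.png',np.hstack([cv2.resize(W[k]['frame'][wproj(W[k],(.57,.255,.05)).astype(int)[1]-95:,:][:190, (x:=wproj(W[k],(.57,.255,.05)).astype(int)[0]-65):x+130],(390,570),interpolation=2) for k in('w2','w3')]))
print([ (wproj(W[k],(.57,.255,.05)).astype(int)-[65,95]).tolist() for k in('w2','w3')])
E
```

```text
w1 red [261.8 198. ] (64, 69, 17, 15) 197.5 blk (0, 50, 41, 70) 916.5
  plate [552.8 249.8] [190.6 100. ] 6.67
w2 red [323.7 115.2] (70, 57, 17, 15) 192.5 blk (68, 55, 23, 23) 376.5
  plate [553.2 250.1] [188.6  99.4] 6.64
w3 red [219.2 116.1] (61, 58, 17, 15) 200.5 blk (55, 55, 24, 24) 377.5
  plate [553.6 250.2] [189.9  99.6] 6.97
(array([0.53306408, 0.2477692 , 0.07433798]), [np.float64(0.000301387464495436), np.float64(0.00028034570642721353), np.float64(0.00026573421689863474)])
[[258, 57], [161, 58]]
```

View pics/c1.png

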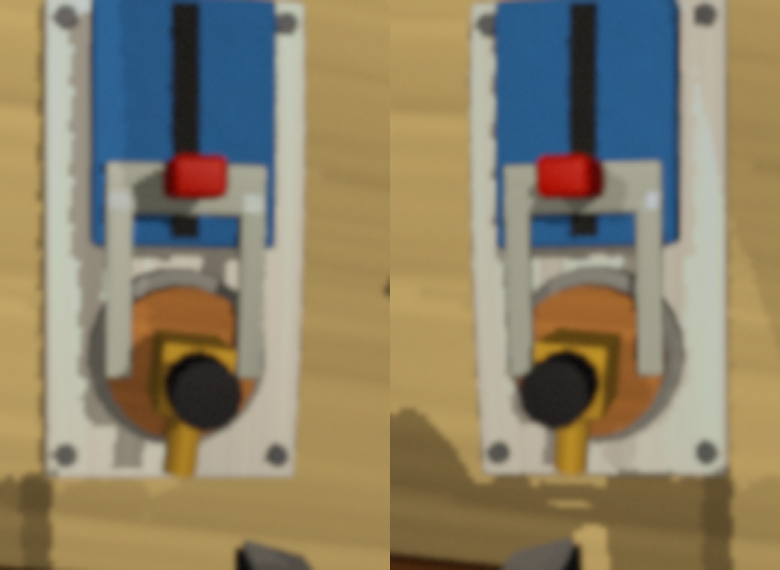

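Both crops show the locked slide, with the red grip at (197,176)/(570,176). The adaptor's black top is at (204,392)/(558,390), and the outlet points down-image, nearly along nest x. Next I'll compute the adaptor's pose.

```bash
python3 - <<'E'
from h import *
W={k:load(k) for k in('w2','w3')}
T=[];M=[];a=.118;c0=np.array([.5979,.2553])
for k,w in W.items():
    p=wproj(w,(.57,.255,.05)).astype(int)-[65,95]
    hsv=cv2.cvtColor(w['frame'][p[1]:p[1]+170,p[0]:p[0]+130],cv2.COLOR_BGR2HSV)
    b=cv2.inRange(hsv,(0,0,0),(180,255,45));b[:110]=0
    n,l,st,cc=cv2.connectedComponentsWithStats(b);i=1+np.argmax(st[1:,4]);t=cc[i]+p;T.append(wray(w,t))
    br=cv2.inRange(hsv,(15,150,60),(30,255,255));n,l,st,_=cv2.connectedComponentsWithStats(br)
    br[:cc[i][1].astype(int)+11]=0
    L=[]
    for y in range(130):
        pass
    for y in range(int(cc[i][1])+13,170):
        xs=np.where(br[y])[0]; xs=xs[abs(xs-cc[i][0])<22]
        if len(xs)>=6: L.append((xs.mean()+p[0],y+p[1],len(xs)))
    print(k,'top',t.round(1),st[1:,4].max(),np.round(L,1).tolist())
    P=np.array([plane(wray(w,q[:2]),.062)[:2] for q in L]); rel=(P-c0)@np.array([[np.cos(a),-np.sin(a)],[np.sin(a),np.cos(a)]])
    print((rel*1000).round(1).tolist())
X,e=meet(T);print('top',X,e, ((X[:2]-c0)@np.array([[np.cos(a),-np.sin(a)],[np.sin(a),np.cos(a)]])*1000).round(1))
X,e=meet([wray(W['w2'],(318,213.7)),wray(W['w3'],(221.7,214.7))]);print('tip',X,e)
E
```

```text
w2 top [324.9 187.1] 647 [[318.5, 200.0, 12.0], [318.5, 201.0, 12.0], [318.5, 202.0, 12.0], [318.5, 203.0, 10.0], [318.5, 204.0, 10.0], [318.0, 205.0, 9.0], [318.0, 206.0, 9.0], [318.0, 207.0, 9.0], [318.0, 208.0, 9.0], [318.0, 209.0, 9.0], [318.0, 210.0, 9.0], [318.0, 211.0, 9.0], [317.5, 212.0, 8.0], [317.5, 213.0, 8.0], [318.0, 214.0, 7.0]]
[[19.8, -2.2], [20.8, -2.1], [21.9, -2.1], [22.9, -2.1], [24.0, -2.1], [25.0, -2.5], [26.1, -2.5], [27.1, -2.5], [28.2, -2.4], [29.2, -2.4], [30.3, -2.4], [31.4, -2.4], [32.4, -2.8], [33.5, -2.8], [34.6, -2.3]]
w3 top [216.9 187.2] 831 [[222.5, 200.0, 12.0], [222.5, 201.0, 12.0], [222.0, 202.0, 11.0], [221.5, 203.0, 10.0], [221.5, 204.0, 10.0], [221.0, 205.0, 9.0], [221.0, 206.0, 9.0], [221.0, 207.0, 9.0], [221.0, 208.0, 9.0], [221.0, 209.0, 9.0], [221.0, 210.0, 9.0], [221.0, 211.0, 9.0], [221.0, 212.0, 9.0], [221.0, 213.0, 9.0], [220.5, 214.0, 8.0], [221.0, 215.0, 7.0]]
[[19.5, -0.7], [20.5, -0.7], [21.6, -1.3], [22.6, -1.8], [23.7, -1.9], [24.8, -2.5], [25.8, -2.5], [26.9, -2.5], [28.0, -2.6], [29.0, -2.6], [30.1, -2.7], [31.2, -2.7], [32.2, -2.8], [33.3, -2.8], [34.4, -3.4], [35.5, -2.9]]
top [0.59874755 0.25532177 0.09152801] [np.float64(0.00013160065128267143), np.float64(0.00013160065128262744)] [ 0.8 -0.1]
tip [0.63269075 0.25719614 0.06167564] [np.float64(0.0004347631514548318), np.float64(0.00043476315145469976)]
```

Call:
{"op": "carry_out", "data": {
  "series": [
    [0.2,-0.15,0,0,0,0,0.4],
    [0.42,-0.295,0,0,0,0,0.4],
    [0.42,-0.295,0.2,0,0,0,0.4],
    [0.42,-0.295,0.4,0,0,0,0.4],
    [0.42,-0.295,0.6,0,0,0,0.4],
    [0.42,-0.295,0.7,0,0,0,0.4],
    [0.42,-0.295,0.76,0,0,0,0.4],
    [0.42,-0.295,0.76,0,0,0,0.4]
  ]
}}

```text
time_s: 3.2
tcp_pos: [0.5336, 0.2462, 0.0527]
orientation: [[-0.993, -0.117, -0.001], [-0.117, 0.993, -0.001], [0.001, -0.001, -1.0]]
contact_force: [0.3, 0.4, -0.0]
gripper_width: 0.0565
grasp_force: 0.0
```

Call:
{"op": "carry_out", "data": {
  "series": [
    [0,0,0,0,0,0,1],
    [0,0,0,0,0,0,1],
    [0,0,0,0,0,0,1],
    [0,0,0,0,0,0,1],
    [0,0,0,0,0,0,1],
    [0,0,0,0,0,0,1],
    [0,0,0,0,0,0,1]
  ]
}}

```text
time_s: 3.9
tcp_pos: [0.5339, 0.2483, 0.0538]
orientation: [[-0.993, -0.118, 0.0], [-0.118, 0.993, 0.001], [-0.001, 0.001, -1.0]]
contact_force: [-0.1, 6.1, 2.7]
gripper_width: 0.0175
grasp_force: 30.0
```

Call:
{"op": "carry_out", "data": {
  "series": [
    [0.05,0,0,0,0,0,1],
    [0.1,0,0,0,0,0,1],
    [0.15,0,0,0,0,0,1],
    [0.2,0,0,0,0,0,1],
    [0.22,0,0,0,0,0,1],
    [0.235,0,0,0,0,0,1],
    [0.235,0,0,0,0,0,1],
    [0.235,0,0,0,0,0,1]
  ]
}}

```text
time_s: 4.7
tcp_pos: [0.4899, 0.243, 0.054]
orientation: [[-0.993, -0.118, 0.005], [-0.118, 0.993, 0.003], [-0.006, 0.002, -1.0]]
contact_force: [18.1, 9.7, -16.6]
gripper_width: 0.0175
grasp_force: 30.0
```

At the stop: the slide has travelled 44 mm and the force has jumped to 18 N. I'll release it and rise.

Call:
{"op": "carry_out", "data": {
  "series": [
    [0,0,0,0,0,0,0.4],
    [0,0,0,0,0,0,0.4],
    [0,0,0,0,0,0,0.4],
    [0,0,0,0,0,0,0.4],
    [0,0,-0.2,0,0,0,0.4],
    [0,0,-0.45,0,0,0,0.4],
    [0,0,-0.7,0,0,0,0.4],
    [0,0,-0.7,0,0,0,0.4]
  ]
}}

```text
time_s: 5.5
tcp_pos: [0.4897, 0.2429, 0.1998]
orientation: [[-0.993, -0.117, 0.008], [-0.117, 0.993, 0.005], [-0.008, 0.004, -1.0]]
contact_force: [-0.0, -0.6, 0.0]
gripper_width: 0.0565
grasp_force: 0.0
```

```bash
python3 - <<'E'
from h import *
w=wshot('w4')
f=w['frame'];p=wproj(w,(.54,.255,.05)).astype(int);x0,y0=max(p[0]-100,0),max(p[1]-100,0)
g=f[y0:p[1]+100,x0:p[0]+100];cv2.imwrite('pics/c4.png',cv2.resize(g,None,fx=3,fy=3))
hsv=cv2.cvtColor(g,cv2.COLOR_BGR2HSV);red=(cv2.inRange(hsv,(0,180,110),(6,255,255))|cv2.inRange(hsv,(174,180,110),(180,255,255)))
m=cv2.moments(red,True);u=np.array([m['m10'],m['m01']])/m['m00']+[x0,y0]
P=plane(wray(w,u),.0743);a=.118;print(u,P,(P[:2]-[.5979,.2553])@[np.cos(a),np.sin(a)], w['t'])
E
```

```text
[279.85840708 202.33185841] [0.48980896 0.24250426 0.0743    ] -0.10884578021906485 [0.48971395 0.24291742 0.19977448]
```

View pics/c4.png

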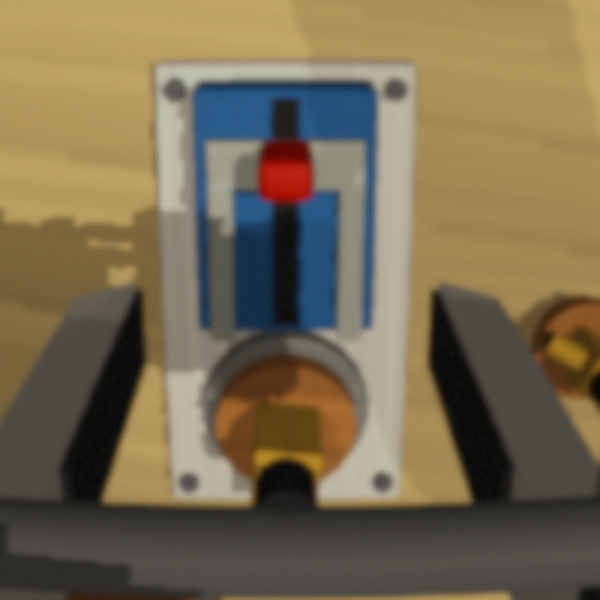

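The slide is fully back and the prongs are clear of the flange. Now over the adaptor.

Call:
{"op": "carry_out", "data": {
  "series": [
    [-0.2,-0.005,0,0.005,0.01,0.1,0.35],
    [-0.4,-0.005,0,0.005,0.01,0.1,0.35],
    [-0.54,-0.005,0,0.005,0.01,0.1,0.35],
    [-0.54,-0.005,0.2,0.005,0.01,0.1,0.35],
    [-0.54,-0.005,0.2,0.005,0.01,0.1,0.35],
    [-0.54,-0.005,0.2,0.005,0.01,0.1,0.35]
  ]
}}

```text
time_s: 6.15
tcp_pos: [0.5936, 0.2531, 0.1527]
orientation: [[-0.999, -0.04, -0.01], [-0.04, 0.999, -0.006], [0.01, -0.005, -1.0]]
contact_force: [0.1, 0.2, 0.3]
gripper_width: 0.0615
grasp_force: 0.0
```

```bash
python3 - <<'E'
from h import *
for i in range(4):
    o=bot.get_obs();print(o['tcp_pos'].round(4),o['orientation'].round(4)[:,2],o['time_s']);optics.get_image('wrist')
E
```

```text
[0.5936 0.2531 0.1527] [-0.0101 -0.0059 -0.9999] 6.15
[0.5943 0.2535 0.1541] [-0.0079 -0.0047 -1.    ] 6.2
[0.5946 0.2537 0.1548] [-0.0066 -0.0041 -1.    ] 6.25
[0.5948 0.2538 0.1551] [-0.0061 -0.0038 -1.    ] 6.3
```

Call:
{"op": "carry_out", "data": {
  "series": [
    [-0.021,0.009,0.15,-0.005,-0.01,0,0.35],
    [-0.021,0.009,0.3,-0.005,-0.01,0,0.35],
    [-0.021,0.009,0.45,-0.005,-0.01,0,0.35],
    [-0.021,0.009,0.53,-0.005,-0.01,0,0.35],
    [-0.021,0.009,0.55,-0.005,-0.01,0,0.35],
    [-0.021,0.009,0.55,-0.005,-0.01,0,0.35],
    [-0.021,0.009,0.55,-0.005,-0.01,0,0.35],
    [-0.021,0.009,0.55,-0.005,-0.01,0,0.35]
  ]
}}

```text
time_s: 7.15
tcp_pos: [0.5986, 0.2552, 0.0449]
orientation: [[-0.999, -0.039, 0.002], [-0.039, 0.999, 0.001], [-0.002, 0.0, -1.0]]
contact_force: [0.2, 0.6, -0.1]
gripper_width: 0.061
grasp_force: 0.0
```

Positioned as wanted, so I'll grip and then lift.

Call:
{"op": "carry_out", "data": {
  "series": [
    [0,0,0,0,0,0,1],
    [0,0,0,0,0,0,1],
    [0,0,0,0,0,0,1],
    [0,0,0,0,0,0,1],
    [0,0,0,0,0,0,1],
    [0,0,0,0,0,0,1],
    [0,0,0,0,0,0,1],
    [0,0,0,0,0,0,1]
  ]
}}

```text
time_s: 7.95
tcp_pos: [0.5979, 0.255, 0.0434]
orientation: [[-0.999, -0.04, 0.0], [-0.04, 0.999, -0.0], [-0.0, -0.0, -1.0]]
contact_force: [0.2, 0.9, 0.6]
gripper_width: 0.0241
grasp_force: 30.0
```

Call:
{"op": "carry_out", "data": {
  "series": [
    [0,0,-0.05,0,0,0,1],
    [0,0,-0.1,0,0,0,1],
    [0,0,-0.2,0,0,0,1],
    [0,0,-0.35,0,0,0,1],
    [0,0,-0.55,0,0,0,1],
    [0,0,-0.75,0,0,0,1],
    [0,0,-1,0,0,0,1],
    [0,0,-1,0,0,0,1]
  ]
}}

```text
time_s: 8.75
tcp_pos: [0.6004, 0.2557, 0.2514]
orientation: [[-0.999, -0.039, 0.01], [-0.039, 0.999, 0.004], [-0.01, 0.004, -1.0]]
contact_force: [1.0, 0.0, -2.7]
gripper_width: 0.0239
grasp_force: 30.0
```

```bash
python3 - <<'E'
from h import *
for i in range(5): w=wshot('w5')
o=bot.get_obs();print(o['tcp_pos'],o['orientation'].round(4).tolist(),o['gripper_width'],o['contact_force'].round(1),o['time_s'])
shot('side','d5');shot('scene','s5')
E
```

```text
[0.59716083 0.25464492 0.2419732 ] [[-0.9992, -0.0395, -0.002], [-0.0395, 0.9992, -0.0015], [0.002, -0.0014, -1.0]] 0.023817907065599983 [-0.2 -0.4 -3. ] 9.0
```

View pics/w5.png

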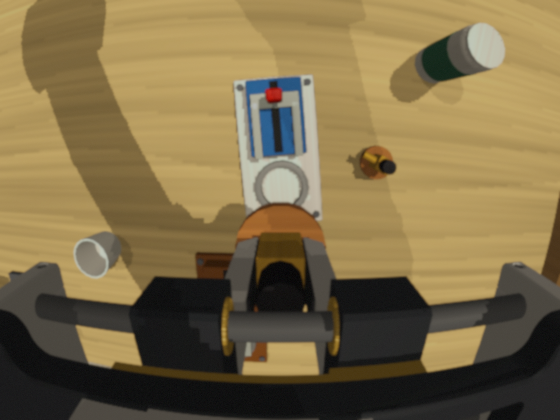

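The wrist view shows the adaptor held upright between the fingers and clear of the empty socket, with the slide still fully back at (274,95). Next are overhead wrist views of the camera stand for its position, yaw and height.

Call:
{"op": "carry_out", "data": {
  "series": [
    [-0.05,-0.1,-0.15,0,0,0,1],
    [-0.1,-0.25,-0.3,0,0,0,1],
    [-0.18,-0.42,-0.42,0,0,0,1],
    [-0.25,-0.6,-0.55,0,0,0,1],
    [-0.32,-0.75,-0.65,0,0,0,1],
    [-0.38,-0.89,-0.69,0,0,0,1],
    [-0.38,-0.89,-0.69,0,0,0,1],
    [-0.38,-0.89,-0.69,0,0,0,1]
  ]
}}

```text
time_s: 9.9
tcp_pos: [0.6808, 0.0797, 0.3804]
orientation: [[-0.999, -0.038, -0.001], [-0.038, 0.999, -0.001], [0.001, -0.001, -1.0]]
contact_force: [-0.8, 0.7, -3.9]
gripper_width: 0.0237
grasp_force: 30.0
```

```bash
python3 - <<'E'
from h import *
for i in range(6): wshot('w6')
E
```

Call:
{"op": "carry_out", "data": {
  "series": [
    [0,-0.2,0,0,0,0,1],
    [0,-0.4,0,0,0,0,1],
    [0,-0.6,0,0,0,0,1],
    [0,-0.6,0,0,0,0,1]
  ]
}}

```text
time_s: 10.6
tcp_pos: [0.6851, -0.0461, 0.3817]
orientation: [[-0.999, -0.032, 0.0], [-0.032, 0.999, -0.003], [-0.0, -0.003, -1.0]]
contact_force: [-0.8, -0.4, -3.0]
gripper_width: 0.0238
grasp_force: 30.0
```

```bash
python3 - <<'E'
from h import *
for i in range(6): wshot('w7')
a,b=load('w6'),load('w7')
print(a['t'],b['t'],[wproj(a,X).round() for X in((.722,-.212,.288),(.82,-.212,.012))],[wproj(b,X).round() for X in((.722,-.212,.288),(.82,-.212,.012))])
cv2.imwrite('pics/c7.png',cv2.resize(np.hstack([a['frame'][60:360,:266],b['frame'][60:360,:266]]),(800,451),interpolation=2))
E
```

```text
[0.6804876  0.08123715 0.38110048] [ 0.68560056 -0.03813046  0.38147264] [array([ 22., 236.]), array([126., 239.])] [array([104., 240.]), array([183., 240.])]
```

View pics/c7.png

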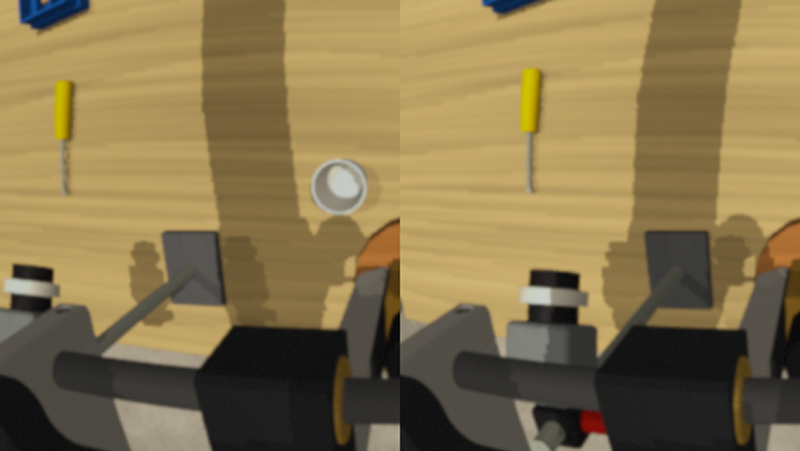

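Both views show the stand's base plate, at (195,268) and (680,270) in the crop, and the white light ring with the black barrel, at (30,288) and (553,296).

```bash
python3 - <<'E'
from h import *
V={k:load(k) for k in('w6','w7')}; s=800/532
def big(m): return max(cv2.findContours(m,cv2.RETR_EXTERNAL,cv2.CHAIN_APPROX_NONE)[0],key=cv2.contourArea)
RG=[];LX=[];RX=[];BC=[]
for k,w in V.items():
    f=w['frame'];hsv=cv2.cvtColor(f,cv2.COLOR_BGR2HSV);o=0 if k=='w6' else 266
    # base: dark, unsaturated
    c0=np.array([195,268] if k=='w6' else [680,270])/s-[o,-60]; x,y=c0.astype(int)
    m=np.zeros(f.shape[:2],np.uint8); m[y-35:y+35,x-28:x+28]=((hsv[...,1]<75)&(hsv[...,2]<95))[y-35:y+35,x-28:x+28]*255
    m=cv2.morphologyEx(m,cv2.MORPH_OPEN,np.ones((9,9)))
    c=big(m)[:,0]; P=np.array([plane(wray(w,q),.014)[:2] for q in c],np.float32)*1000;r=cv2.minAreaRect(P)
    print(k,'base',np.round(r[0],1),np.round(r[1],1),round(r[2],2), cv2.boundingRect(c))
    c0=np.array([30,288] if k=='w6' else [553,296])/s-[o,-60]; x,y=c0.astype(int)
    g=f[y-22:y+16,max(x-30,0):x+30]; h=hsv[y-22:y+16,max(x-30,0):x+30]; off=[max(x-30,0),y-22]
    m=((h[...,1]<60)&(h[...,2]>150)).astype(np.uint8);c=big(m)[:,0]+off
    l=c[c[:,0]==c[:,0].min()].mean(0);rr=c[c[:,0]==c[:,0].max()].mean(0);print(' ring',l,rr,cv2.boundingRect(c))
    LX.append(wray(w,l-[.5,0]));RX.append(wray(w,rr+[.5,0]))
    m=(h[...,2]<60).astype(np.uint8);m[22:]=0;c=big(m)[:,0]+off;print(' barrel',cv2.boundingRect(c));x0,y0,bw,bh=cv2.boundingRect(c);BC.append(wray(w,(x0+bw/2-.5,y0)))
L,e=meet(LX);R,e2=meet(RX);print('ringL',L,e,'ringR',R,e2,np.linalg.norm(L-R),'mid',(L+R)/2)
print('barrel front mid',meet(BC))
E
```

```text
w6 base [ 816.5 -208.9] [96.2 83.8] 1.98 (110, 214, 39, 48)
 ring [  3.  249.5] [ 30. 251.] (3, 245, 28, 11)
 barrel (9, 237, 26, 10)
w7 base [ 817.9 -209.1] [98.8 79.8] 1.68 (164, 214, 43, 51)
 ring [ 79. 258.] [101.  256.5] (79, 251, 23, 12)
 barrel (87, 241, 32, 12)
ringL [ 0.73464623 -0.23395056  0.3069252 ] [np.float64(0.0011623131415876334), np.float64(0.0011623131415876558)] ringR [ 0.75818925 -0.24339104  0.24835861] [np.float64(0.00038482109499949035), np.float64(0.000384821094999437)] 0.0638235207034051 mid [ 0.74641774 -0.2386708   0.2776419 ]
barrel front mid (array([ 0.72297146, -0.2138005 ,  0.28821579]), [np.float64(0.00015193856388450667), np.float64(0.0001519385638844195)])
```

```bash
python3 - <<'E'
from h import *
V={k:load(k) for k in('w6','w7')}
for k,(x0,x1,y0,y1) in dict(w6=(0,50,235,268),w7=(74,132,236,275)).items():
    g=cv2.cvtColor(V[k]['frame'],cv2.COLOR_BGR2GRAY)[y0:y1,x0:x1]; print(k); print('\n'.join(''.join(' .:-=+*#%@'[min(v//24,9)] for v in r) for r in g))
E
```

```text
w6
********+===+++++++*******************************
********=-:::----=======+++***********************
********=:......::::::::--=====+++****************
********=:...................::--==+**************
********=:................   .....:=****#*********
###****+=.................        .=**#*****#***#*
####***+=.................        .=***##*#*##***#
######*+=................         .=**############
######*+-:...............         .=**############
#######*=--:::...........         .=******########
#######**+++==------::.....       :=***********###
############*****++++==--:::......:=**************
####%%%%%%%%#########**+++==---:::-=**************
*###%%%%%%%%%%%%%%%#####****+++==--=*****#########
**##%%%%%%%%%%%%%%%%%#####****+++===+++**#########
**##%%%%%%%%%%%%%%%%%#####*****+++=====+*#########
**##%%%%%%%%%%%%%%%%%#####*****+++=====+**########
**##%%%%%%%%%%%%%%%%######*****+++=====+**########
**#########%%%%%%%%%######****++++=====+**########
***###****###############*****++++=====+**########
*******+===++++**************++++======+**********
******+=:::::----=====++++
[... 2189 characters left out ...]
****=::::::::---===------------------==+++++*######
***********=.........::::::...........::::::=+******######
**********+-.................             ..=+*****#######
**********+-.................              .=+**##*#######
**********+-..........:......              .=+**##########
**********+-................               .=+********#**#
**********+-...............                .=+************
**********+-...............                .=+************
**********+-.........::....                .=+************
**++*****+=-..........:....                .=+************
+=========-:...............                .=*************
====-------:::::::::.:.......              .-+************
```

```bash
python3 - <<'E'
from h import *
a,b=load('w6'),load('w7');d,s=load('d0'),load('s0')
for n,p,q in [('ring',(20.6,251.7),(102.5,258)),('barrelfront',(21.2,241.5),(102.4,245.5))]: print(n,meet([wray(a,p),wray(b,q)]))
y=.031; O=np.array([.8175,-.209])-.215*np.array([np.cos(y),np.sin(y)]); L=O+.117*np.array([np.cos(y),np.sin(y)]);print('O',O,'L',L)
# heights where rays to the lens front pass nearest the vertical line at L
up=(np.array([*L,0]),np.array([0,0,1.]))
print('side glass',meet([up,ray(d,np.array((107,187))/4+[330,165])]))
print('scene barrel tip',meet([up,ray(s,np.array((264,131))/4+[140,140])]))
# predicted pixels for lens at heights
for z in(.26,.27,.28,.29,.30):
    E=d['extrinsics'];p=E[:3,:3]@[*L,z]+E[:3,3];print(z,(d['K']@p/p[2])[:2].round(1),wproj(a,(*L,z)).round(1),wproj(b,(*L,z)).round(1))
for n,lo,hi in(('d',(345,190),(375,222)),):
    g=cv2.cvtColor(d['frame'],cv2.COLOR_BGR2GRAY)[lo[1]:hi[1],lo[0]:hi[0]];print('\n'.join(''.join(' .:-=+*#%@'[min(v//24,9)] for v in r) for r in g))
E
```

```text
ring (array([ 0.7373993 , -0.21098093,  0.29714604]), [np.float64(0.00014847668999451135), np.float64(0.0001484766899943988)])
barrelfront (array([ 0.72720872, -0.21320954,  0.29058314]), [np.float64(0.00019460775519006702), np.float64(0.00019460775519015302)])
O [ 0.6026033  -0.21566393] L [ 0.71954709 -0.21203751]
side glass (array([ 0.72223387, -0.21438567,  0.29007598]), [np.float64(0.0035682866604804116), np.float64(0.003568286660480402)])
scene barrel tip (array([ 0.71772032, -0.21079996,  0.28602627]), [np.float64(0.002206493624693271), np.float64(0.002206493624693258)])
0.26 [352.5 220.6] [ 36.5 227.2] [116.1 229.2]
0.27 [353.  217.5] [ 31.5 229.7] [111.8 232.1]
0.28 [353.4 214.5] [ 26.3 232.2] [107.4 235.1]
0.29 [353.9 211.4] [ 21.  234.9] [102.7 238.3]
0.3 [354.4 208.2] [ 15.5 237.6] [ 97.8 241.7]
+++++++++++******++++==++=++==
++++++++++++****++==+++==+++=+
++++++++++++***++++=++++++++++
++++++++++++**+++++==+++++++=+
++++++++++***+++++++=+++++++++
++++++++++++*+-==+++++++++++++
++++++++++***+--==++=+++++++++
*++++++++**+**=::==+++++++++++
**++++++****+*=:.:-=++++++++++
**************+-..:-=+++++++++
***********##*+:  ..-==++++++=
**********####+: ....:==++++=-
********+*#%%%#+:.....:-=+==-:
*******+++*#%%%#+:... .:-=--::
********=:-+#%%%#+:... .::::::
*******+=: .+#%%%#+: . ...::::
******+=:. ..=*%%%#=.   ..::::
*****+-.  ....-*###*-.   .::::
******-  ......=####+:   ..:::
******=...::..  +****=.  ..:::
******+:......  :+***+: ...:::
*******=:::.    .-++++-:=-..::
*******+-::.     .-++==+*+=:..
********+-....    :====+***=--
*********=..:.    .-==-+****++
*********+-::.    :--==*******
**********+-..  .---=+********
***********+=: :+**++*********
*************+=+**************
******************************
******************************
******************************
```

```bash
cat > goal.py <<'E'
from h import *
from scipy.spatial.transform import Rotation as Ro
import sys
ps=.031;F=np.array([.6026,-.2157,.235]);th=np.radians(25)
x=np.array([np.cos(th)*np.cos(ps),np.cos(th)*np.sin(ps),np.sin(th)]);y=np.array([-np.sin(ps),np.cos(ps),0]);z=np.cross(x,y)
Rt=np.c_[-x,y,-z]; o_t=np.array([-.0345,0,-.0186]); T=F-Rt@o_t
def to(P,R=Rt):
    o=bot.get_obs();Rc=o['orientation'];return np.r_[Rc.T@(P-o['tcp_pos'])/.2,Ro.from_matrix(Rc.T@R).as_rotvec()/(np.pi/4)].round(3)
if __name__=='__main__':
    o=bot.get_obs();print(o['tcp_pos'].round(4),o['time_s'],'T',T.round(4));print('back',to(T-[.06,0,-.06]),'goal',to(T))
    print(o['joint_positions'].round(2))
E
python3 goal.py
```

```text
[ 0.6856 -0.0382  0.3815] 10.9 T [ 0.5792 -0.2164  0.2036]
back [ 0.868 -0.856  0.59   0.003 -0.555  0.013] goal [ 0.568 -0.868  0.89   0.003 -0.555  0.013]
[-0.14  0.45  0.24  1.19 -0.1   1.51  1.69]
```

Call:
{"op": "carry_out", "data": {
  "series": [
    [0.22,-0.05,0.05,0,-0.12,0,1],
    [0.44,-0.15,0.1,0,-0.24,0,1],
    [0.64,-0.28,0.18,0,-0.36,0,1],
    [0.8,-0.43,0.28,0,-0.48,0.01,1],
    [0.868,-0.58,0.38,0.003,-0.555,0.013,1],
    [0.868,-0.73,0.48,0.003,-0.555,0.013,1],
    [0.868,-0.856,0.59,0.003,-0.555,0.013,1],
    [0.868,-0.856,0.59,0.003,-0.555,0.013,1]
  ]
}}

```text
time_s: 11.7
tcp_pos: [0.5165, -0.2209, 0.2606]
orientation: [[-0.908, -0.026, 0.419], [-0.023, 1.0, 0.01], [-0.419, -0.0, -0.908]]
contact_force: [-0.1, 1.6, -3.0]
gripper_width: 0.0236
grasp_force: 30.0
```

Call:
{"op": "carry_out", "data": {
  "series": [
    [0,0,0,0,0,0,1],
    [0,0,0,0,0,0,1],
    [0,0,0,0,0,0,1],
    [0,0,0,0,0,0,1],
    [0,0,0,0,0,0,1]
  ]
}}

```text
time_s: 12.2
tcp_pos: [0.5191, -0.2172, 0.264]
orientation: [[-0.906, -0.03, 0.423], [-0.027, 1.0, 0.012], [-0.423, -0.001, -0.906]]
contact_force: [-0.5, -0.6, -2.6]
gripper_width: 0.0239
grasp_force: 30.0
```

```bash
python3 goal.py
```

```text
[ 0.5191 -0.2172  0.264 ] 12.2 T [ 0.5792 -0.2164  0.2036]
back [ 0.     0.004  0.002 -0.001  0.    -0.001] goal [-0.144 -0.005  0.401 -0.001  0.    -0.001]
[ 0.04  0.04  0.44  2.03 -0.34  0.71  2.29]
```

Call:
{"op": "carry_out", "data": {
  "series": [
    [-0.03,0,0.08,0,0,0,1],
    [-0.06,0,0.16,0,0,0,1],
    [-0.09,-0.003,0.24,0,0,0,1],
    [-0.12,-0.003,0.32,0,0,0,1],
    [-0.144,-0.003,0.401,0,0,0,1],
    [-0.144,-0.003,0.401,0,0,0,1],
    [-0.144,-0.003,0.401,0,0,0,1],
    [-0.144,-0.003,0.401,0,0,0,1]
  ]
}}

```text
time_s: 13.0
tcp_pos: [0.5787, -0.2168, 0.2039]
orientation: [[-0.906, -0.029, 0.423], [-0.026, 1.0, 0.012], [-0.423, -0.001, -0.906]]
contact_force: [-0.4, -1.2, -3.4]
gripper_width: 0.0238
grasp_force: 30.0
```

```bash
python3 - <<'E'
from h import *
for i in range(5): d=shot('side','d8')
s=shot('scene','s8'); w=wshot('w8')
from goal import *
print(to(T))
def pr(im,X): E=im['extrinsics'];p=E[:3,:3]@X+E[:3,3];return (im['K']@p/p[2])[:2]
L=F+.129*x
for n,im in(('d',d),('s',s)): print(n,'focus',pr(im,F).round(1),'lens',pr(im,L).round(1))
def tile(im,c,w=100,h=75): x0,y0=int(c[0]-w/2),int(c[1]-h/2); return cv2.resize(im['frame'][y0:y0+h,x0:x0+w],(800,600),interpolation=2)[:, :],(x0,y0)
A,oa=tile(d,(pr(d,F)+pr(d,L))/2);B,ob=tile(s,(pr(s,F)+pr(s,L))/2);print(oa,ob)
cv2.imwrite('pics/c8.png',np.hstack([cv2.resize(A[:, :],(400,300)),cv2.resize(B,(400,300))]))
E
```

```text
[-0.002  0.001 -0.    -0.002  0.    -0.002]
d focus [313.7 242.7] lens [353.9 211.5]
s focus [235.8 172.2] lens [204.4 171.8]
(283, 189) (170, 134)
```

View pics/c8.png

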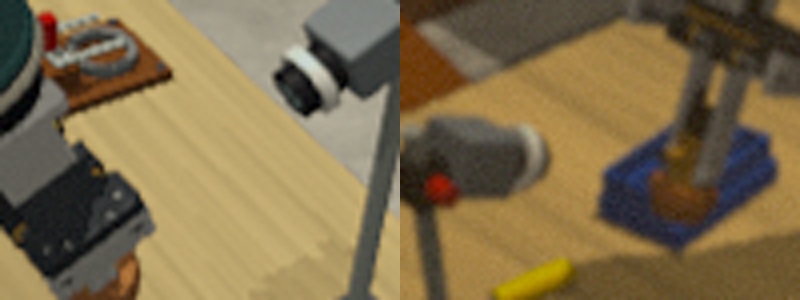

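In the scene crop the outlet mouth is at about (236,173) px, against a predicted focus of (235.8,172.2), so they agree. The side view is blocked by the hand. Last check is for slip in the grip, comparing the wrist frames from before and after tilting and measuring the brass tip in the scene image.

```bash
python3 - <<'E'
from h import *
a,b=load('w5')['frame'],load('w8')['frame']
def c(f):
    h=cv2.cvtColor(f,cv2.COLOR_BGR2HSV)[195:310,215:350]
    br=cv2.inRange(h,(5,120,30),(14,255,255)); n,l,st,ce=cv2.connectedComponentsWithStats(br);i=1+np.argmax(st[1:,4]);r=st[i]
    g=cv2.inRange(h,(16,150,30),(32,255,255));g[:35]=0;g[80:]=0;m=cv2.moments(g,True)
    return r.tolist(),[round(m['m10']/m['m00'],1),round(m['m01']/m['m00'],1),m['m00']]
print(c(a),c(b))
cv2.imwrite('pics/c9.png',cv2.resize(np.hstack([a[190:330,210:350],b[190:330,210:350]]),None,fx=2.8,fy=2.8))
s=load('s8');h=cv2.cvtColor(s['frame'],cv2.COLOR_BGR2HSV)[160:184,228:256]
print('\n'.join(' '.join(f'{H:3d}/{V:3d}' for H,_,V in r[2:16]) for r in h[6:20]))
E
```

```text
([27, 9, 83, 42, 1408], [64.7, 55.6, 1687.0]) ([22, 9, 87, 40, 1905], [65.1, 55.5, 1671.0])
 20/165  21/161  19/165  19/155  18/137  14/120   5/ 96   0/ 77  24/ 80  20/ 78  17/ 74  16/ 59  19/ 50  19/ 44
 19/159  18/163  19/152  17/138  17/103 159/ 79 130/ 79 150/ 71  14/ 82  19/ 76  19/ 76  18/ 70  21/ 57  20/ 47
 18/150  18/143  17/120   7/102 129/ 78 119/ 74 114/ 63   8/ 72  16/ 86  15/ 89  20/ 78  17/ 77  21/ 73  18/ 73
 17/132  13/102 150/ 79 123/ 73 112/ 74 114/ 69 132/ 67  14/ 83  18/ 99  17/ 86  16/ 82  21/ 74  18/ 84  19/ 81
  8/ 90 122/ 78 116/ 70 113/ 71 111/ 69 120/ 66  15/ 87  15/103  19/113  17/106  17/ 96  19/ 92  21/ 80  18/ 82
122/ 70 115/ 62 118/ 67 110/ 60 124/ 52 172/ 65  16/ 86  18/118  19/124  19/122  20/111  19/ 95  17/ 81  18/ 82
118/ 68 119/ 60 113/ 64 120/ 53 140/ 45  16/ 52  17/ 83  19/108  18/125  19/125  20/113  19/ 92  19/ 81  19/ 85
118/ 57 110/ 66 116/ 65 110/ 74 135/ 58  13/ 50  18/ 72  16/ 90  19/ 98  19/ 97  18/ 93  19/ 83  18/ 84  17/ 87
113/ 68 115/ 79 111/ 90 112/ 87 116/ 75 141/ 54  11/ 62  18/ 73  18/ 81  21/ 78  19/ 77  19/ 79  21/ 81  15/ 80
114/ 78 113/ 94 113/100 118/ 95 116/ 80 116/ 61  14/ 67  17/ 77  19/ 75  21/ 73  17/ 80  21/ 77  19/ 82  18/ 82
112/102 113/ 97 116/ 96 139/ 82 174/ 83   7/ 78  18/ 69  19/ 74  18/ 85  21/ 82  20/ 76  20/ 81  18/ 87  17/ 90
109/ 98 113/ 88 131/ 71   3/ 94  12/106  10/100  10/ 81  17/ 83  20/ 84  18/ 81  17/ 81  19/ 87  15/ 96  18/ 85
114/ 86 117/ 71 179/ 73  14/ 95  13/111  14/103  15/ 87  18/ 88  18/ 85  18/ 88  18/ 86  18/ 90  19/ 90  19/ 90
111/ 82 122/ 67   6/ 75  13/ 84  13/ 93  15/ 93  14/ 87  15/ 91  19/ 88  17/ 94  18/ 89  17/ 92  18/ 94  16/ 91
```

View pics/c9.png

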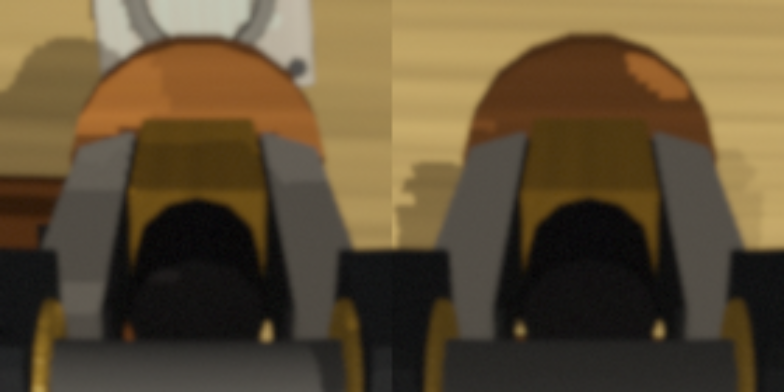

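The grip has not slipped or leaned, and the pose is within 0.5 mm and 0.1° of the computed target. I'm handing it in.

```bash
python3 - <<'E'
from goal import *
o=bot.get_obs();print(to(T),abs(o['qvel']).max(),o['grasp_force'],o['time_s']);print(job_done())
E
```

```text
[-0.002  0.001 -0.    -0.002  0.    -0.002] 0.00302474763340348 29.99588906764984 13.35
the job is handed in; nothing more can be done
None
```

The job is handed in after 13.35 s: the lock slide was pulled back to its stop and left open, and the adaptor is held still with its outlet mouth at the focus point I measured, looking into the lens with the lampholder end up. The final image agreed to about a pixel (roughly 4 mm at worst); the verdict was not shown.

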